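Hang the rinsed glue pot on the drying peg

ROBOT

A 6-joint arm with a two-finger parallel gripper is mounted at the origin on the work surface. World frame = base frame: x ahead of the robot, y to its left, z up, the work surface at z = 0. Lengths are in m, angles in degrees, forces in N, time in s.
With the tool pointing down it reaches from about 0.425 to 1.125 m from the base axis. Payload 14.9 kg.
Tool frame: the origin (TCP) lies midway between the tips of the shut fingers; the grasp point (between the pads) lies 19 mm behind it; z points along the fingers, y is the line along which they close (so a half turn about z gives the same grasp; the last joint's range is limited). The gripper opens to 91 mm and grips with 3 to 60 N. Pads are 32 mm wide; open, the fingers measure 118 mm over their backs; the gripper's body (76 mm by 178 mm) begins 60 mm behind the grasp point.
Start: joints at [62.836, 21.709, 99.362, -0, 58.929, -1.908], TCP at [0.299, 0.633, 0.214] pointing down, gripper open.
Joint ranges: [-158.91, 158.91], [-42.39, 125.64], [0.06, 152.35], [-60.88, 240.88], [17.5, 164.5], [-176.32, 176.32]. Speed limits (degrees/s): [108.29, 108.29, 136.94, 180, 180, 180].

INTERFACE

Orientations are given as a 3x3 rotation matrix whose columns are the frame's x, y, z axes.
In Python, from plant import env gives the robot as it stands. The module is installed in compiled form; this text tells all that it offers.
- The arm moves only by the tool drive_tool, never from a script. Its arguments are lists of equal length, an entry for each row: "slide": the shift along the world's x, y, z normalised to -1 to 1, where 1 is 0.03 m, a list of three; "spin": the turn about the world's z normalised to -1 to 1, where 1 is 6 degrees. In form: {"slide": [[dx, dy, dz], ...], "spin": [spin, ...]}. A call has 1 to 12 rows; each row shifts and turns the commanded pose from where the row before left it; what a row does not reach is not made up. A row lasts 1/8 s, in which the tool goes at most 62.5 mm and 10.7 degrees, less where a joint would pass 70% of its speed; a pose out of reach is approached as far as the arm can. A call with a number of a shift or a turn outside -1 to 1 is refused whole. A call with a gripper value outside its range is refused whole. "claw" is the gripper's target within -1 to 1 (shut at 1, half-way at 0, fully open at -1), set as the call begins (left out, the last holds). The fingers move at their own pace and stop on an object; "grip_force" is the grip in N (left out, the last holds). Time passes only in rows, so rows that do not move let the fingers close. It gives the time, the measured TCP pose, the force, the opening and the grip force at its end, in the units of the state.
- env.get_state(): the state, without advancing time (a new reading comes with each control period).
- env.camera(name): name is "scene" or "top"; returns the picture (400x640x3 uint8, red, green, blue); there is no depth.
- env.calibration(name): a dict with "fovy" (degrees; the focal length in pixels is half the picture's height over the tangent of half this angle, whatever the lens; pixels are square), "cx", "cy" (the principal point, pixels), "dist_coeffs" ([k1, k2, p1, p2, k3] as OpenCV has them; the pictures are not rectified), "xyz" and "rotation" of the camera in the world. Camera axes: x right, y up, looking along -z (the intrinsics and any distortion apply to the point x, -y, -z); pixel columns grow to the right and rows downward; lengths in m; the calibration is good to about 2 mm. A picture is of the moment at which its call begins. calibration takes no time and is no camera call.
- env.sign_off(): hands the job in; it is judged then, once.
The state is a dict: "time": time; "qpos": joint angles; "qvel": joint speeds; "effort": joint torques, N m; "ee_pos": TCP position; "tool_rot": TCP orientation; "contact_force": force on the tool from outside, world axes, zero at the start; "moment": the same for the moment, N m; "width": finger opening in m; "finger_force": force on a finger pad.
Only numpy, scipy, OpenCV 4.12 (cv2) and the standard library are available. Lean on these libraries where they do the work, as an engineer would, in place of code of your own. Each camera call takes 0.05 s, during which the arm holds its last target. There are 200 camera calls.

TASK

The tall steel glue pot lying on its side on the sloping drain rack has just been rinsed. Turn it upside down and lower it over the bare drying peg, without letting it drop, so that it stands mouth down with its rim flat on the wooden base of that peg, and let go. Leave the pot that is already drying on the other peg where it is.

Things in the scene. Friction and masses are not known exactly. Their poses are not given: they have to be found in the camera images.
- pot: Steel glue pot to move: plain cylinder, open at one end, outer diameter 50 mm, length 95, wall 2.5, inner diameter 45, 0.1 to 0.2 kg. Origin: centre of the closed end's outer face; z runs to the mouth (at z = 95 mm). At first it lies loose on the rack, mouth roughly towards the robot and 25 deg below level, its axis 40 mm (mouth) to 80 mm (closed end) above the bench; its sides are free to grip.
- rack: Fixed drain rack: light wooden base 135 x 70 x 8 mm and two 10 mm steel rails, 36 mm between centres, 134 mm long, falling 25 deg to the pot's mouth end, where a low cross bar (6 mm above the rails' centre line) stops the pot. Rails at most 69 mm above the bench; the pot lifts straight up. Origin: centre of the base's underside; x level, along the rails to their high end; z up.
- stand: The bare drying peg, fixed: round light wooden base, diameter 88 mm, 12 mm thick, with one upright wooden peg at its centre, 16 mm in diameter, tip 72 mm above the bench (60 mm above the base). Origin: centre of the base's underside, on the bench; z up, the peg's axis. A second stand like it carries the pot that is already drying.
- dry_pot: The pot already drying, to be left alone: same kind of steel pot, 50 mm in diameter, 95 mm long, standing mouth down over the other peg, its top 107 mm above the bench. Origin: centre of its closed end, on top; z points down to the mouth.
Things that resemble listed ones, but are neither listed nor needed, are in the scene too. What is shaped like the pot but blue, orange or purple is not meant.

How it is judged:
By the outcome, as a careful person would: the job done as asked, in the order asked, and still so for the second after the job is handed in, with the robot touching nothing.
It also fails if it takes over 38 s, if anything falls off the work surface, if the arm or the gripper's body presses on something with over 40 N, if the wrist force passes 120 N, or if a joint passes its speed limit or range.

## Working session

There is one attempt and no reset: what is moved stays moved. The work goes in short steps, Python scripts to look and compute and a tool call to move; the robot and the scene stay as the last step left them, time stands still between calls to the robot, and variables do not carry over. Pictures are saved under pics/ and viewed, at most 10 in all, crops included, and the job is handed in when it is done.

Besides the shell and the picture viewer there is one more tool, called after ">>>" as name(argument=value, ...) on one line, values as JSON. drive_tool: Moves the arm, as the interface text tells. Scaled input: -1 to 1 covers 0.03 m each way for a shift and 6 degrees each way for a turn. Its arguments: {"type":"object","properties":{"slide":{"type":"array"},"spin":{"type":"array"},"claw":{"type":"number"},"grip_force":{"type":"number"}},"required":["slide","spin"]}

```bash
mkdir -p pics
python3 - <<'E'
from plant import env
import cv2
for n in("scene","top"):
    cv2.imwrite(f"pics/{n}0.png",cv2.cvtColor(env.camera(n),cv2.COLOR_RGB2BGR)); print(env.calibration(n))
print(env.get_state())
E
```

```text
{'fovy': 52.32816453916894, 'cx': 310.855563433489, 'cy': 207.28167381539987, 'dist_coeffs': array([-0.08841272,  0.        ,  0.        ,  0.        ,  0.        ]), 'xyz': array([ 0.99871895, -0.60463827,  0.66803857]), 'rotation': array([[ 0.78237875, -0.35584815,  0.51113167],
       [ 0.62248695,  0.42065784, -0.65996741],
       [ 0.01983664,  0.83451727,  0.55062459]])}
{'fovy': 57.3025662098326, 'cx': 319.13822747913576, 'cy': 201.9879862434408, 'dist_coeffs': array([-0.017576,  0.      ,  0.      ,  0.      ,  0.      ]), 'xyz': array([0.35345079, 0.08298436, 1.12721978]), 'rotation': array([[ 0.02243089,  0.99334222, -0.11299595],
       [-0.99973954,  0.02181115, -0.00671805],
       [-0.00420875,  0.11311721,  0.99357274]])}
{'time': 0.1, 'qpos': array([ 6.28375180e+01,  2.17341047e+01,  9.93916638e+01,  1.85469609e-03,
        5.89286967e+01, -1.90747633e+00]), 'qvel': array([-0.04043856,  0.00176302, -0.00555994, -0.05751889,  0.15876427,
       -0.02151649]), 'effort': array([ 7.18038191e-04, -7.65038538e+01, -4.35289586e+01,  6.52254070e-02,
        3.99409840e-02,  3.28993110e-06]), 'ee_pos': array([0.29848805, 0.63278671, 0.21337618]), 'tool_rot': array([[-9.04410727e-01,  4.26662660e-01, -4.58630558e-04],
       [ 4.26662903e-01,  9.04410346e-01, -8.33103288e-04],
       [ 5.93361564e-05, -9.49148196e-04, -9.99999548e-01]]), 'contact_force': array([ 0.21268241, -0.76606904, -0.36425264]), 'moment': array([ 0.00398946, -0.02241329,  0.04223203]), 'finger_force': 0.0, 'width': 0.09130985158644699}
```

View pics/scene0.png

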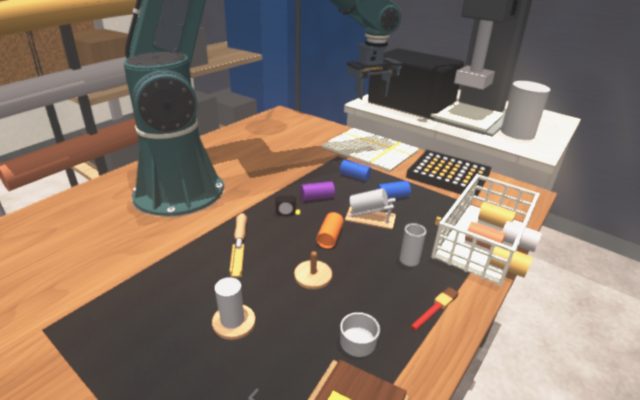

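View pics/top0.png

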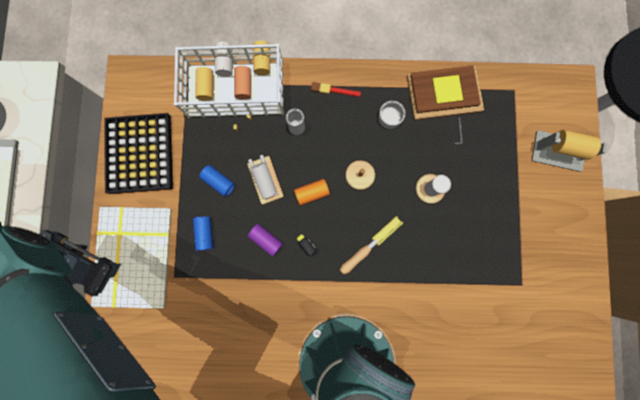

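```bash
cat > h.py <<'E'
import numpy as np,cv2
from plant import env
def K(c): f=200/np.tan(np.radians(c["fovy"]/2)); return np.array([[f,0,c["cx"]],[0,f,c["cy"]],[0,0,1]])
def ray(n,p):
    c=env.calibration(n); u=cv2.undistortPoints(np.float64(p).reshape(-1,1,2),K(c),c["dist_coeffs"]).reshape(-1,2)
    return c["xyz"],np.c_[u[:,0],-u[:,1],-np.ones(len(u))]@c["rotation"].T
def plane(n,p,z):
    o,d=ray(n,p); return o+d*((z-o[2])/d[:,2])[:,None]
def pix(n,P):
    c=env.calibration(n); q=(np.atleast_2d(P)-c["xyz"])@c["rotation"]*[1,-1,-1]
    return cv2.projectPoints(q,np.zeros(3),np.zeros(3),K(c),c["dist_coeffs"])[0].reshape(-1,2)
def shot(n): return cv2.cvtColor(env.camera(n),cv2.COLOR_RGB2BGR)
E
python3 - <<'E'
from h import *
a=cv2.imread("pics/top0.png")[130:220,230:400]; b=cv2.imread("pics/scene0.png")[170:300,270:440]
a=cv2.resize(a,None,fx=4.5,fy=4.5)[:,:765]; cv2.imwrite("pics/a.png",a)
cv2.imwrite("pics/b.png",cv2.resize(b,None,fx=4.5,fy=4.5))
im=cv2.imread("pics/top0.png"); h=cv2.cvtColor(im,cv2.COLOR_BGR2HSV)
m=cv2.inRange(h,(8,50,120),(25,150,255)); m[:140]=0;m[220:]=0;m[:,:240]=0;m[:,460:]=0
for c in cv2.findContours(m,0,2)[0]:
    if cv2.contourArea(c)>60: print(cv2.contourArea(c),cv2.boundingRect(c),plane("top",cv2.minEnclosingCircle(c)[0],.012),cv2.boxPoints(cv2.minAreaRect(c)).round(1).tolist())
E
```

```text
339.5 (416, 174, 29, 29) [[ 0.53032161 -0.25079615  0.012     ]] [[411.1000061035156, 180.60000610351562], [434.0, 170.5], [446.0, 197.5], [423.1000061035156, 207.6999969482422]]
645.0 (346, 160, 29, 30) [[ 0.56888381 -0.03388214  0.012     ]] [[346.0, 160.0], [374.0, 160.0], [374.0, 189.0], [346.0, 189.0]]
297.5 (251, 156, 33, 48) [[0.54655658 0.2594145  0.012     ]] [[246.3000030517578, 163.0], [268.79998779296875, 155.0], [283.6000061035156, 196.39999389648438], [261.1000061035156, 204.39999389648438]]
```

View pics/a.png

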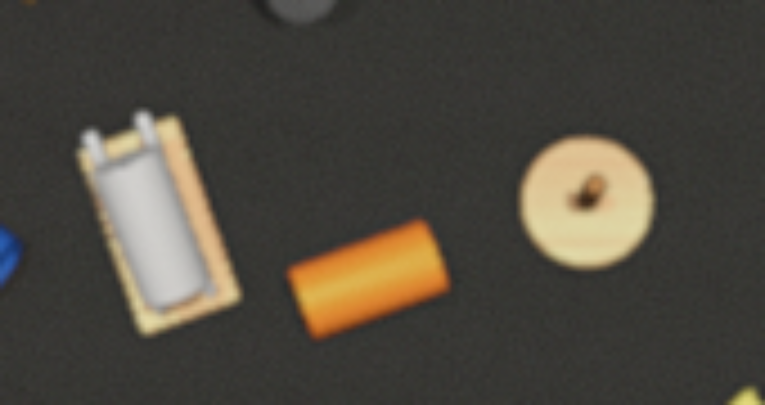

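View pics/b.png

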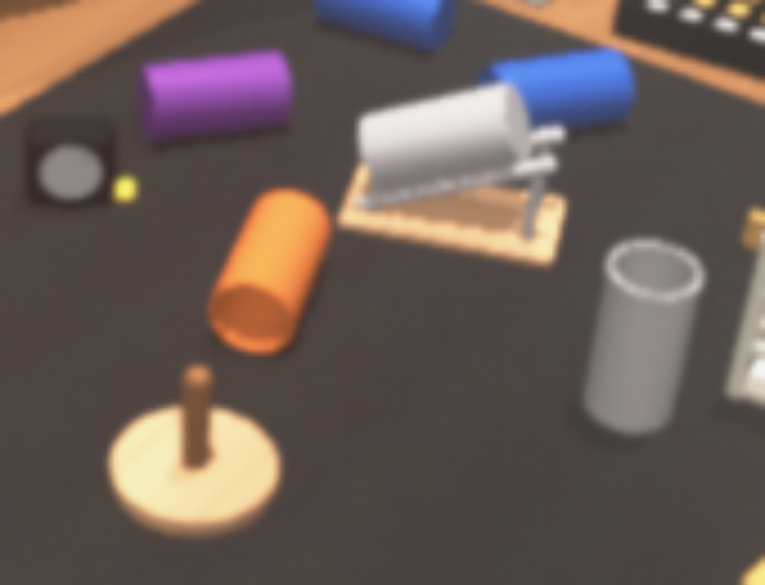

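Run:
```python
from h import *
c=plane("top",[[246.3,163],[268.8,155],[283.6,196.4],[261.1,204.4]],.008)
print(c.round(4)); print([np.linalg.norm(c[i]-c[i-1]).round(4) for i in range(4)])
ctr=c.mean(0); ax=(c[0]+c[1]-c[2]-c[3])[:2]; ax/=np.linalg.norm(ax); print("rack",ctr,ax,np.degrees(np.arctan2(ax[1],ax[0])))
# pot silhouette ends (top view)
t=np.array([[130,168],[185,300]])/4.5+[230,130]
print("pot closed/mouth",plane("top",t[:1],.09),plane("top",t[1:],.06))
s=np.array([[512,115],[362,160]])/4.5+[270,170]
print("scene closed/mouth",plane("scene",s[:1],.08),plane("scene",s[1:],.04))
# peg tip
p=np.array([[598,183]])/4.5+[230,130]; print("peg tip",plane("top",p,.072))
p=np.array([[198,373]])/4.5+[270,170]; print(plane("scene",p,.072))
p=np.array([[195,466]])/4.5+[270,170]; print(plane("scene",p,.012))
R=env.get_state()["tool_rot"]; print("tool y deg",np.degrees(np.arctan2(R[1,1],R[0,1])))
```

```text
[[0.5982 0.3205 0.008 ]
 [0.6251 0.2512 0.008 ]
 [0.4957 0.2005 0.008 ]
 [0.4693 0.269  0.008 ]]
[np.float64(0.1388), np.float64(0.0744), np.float64(0.139), np.float64(0.0734)]
rack [0.54707535 0.26033187 0.008     ] [0.92980589 0.36805027] 21.595422372395507
pot closed/mouth [[0.56825674 0.26614764 0.09      ]] [[0.48747227 0.23180718 0.06      ]]
scene closed/mouth [[0.57046333 0.27688237 0.08      ]] [[0.4958594 0.2275255 0.04     ]]
peg tip [[ 0.56859878 -0.03595007  0.072     ]]
[[ 0.56823549 -0.03309125  0.072     ]]
[[ 0.57043232 -0.03607289  0.012     ]]
tool y deg 64.7440379625928
```

>>> drive_tool(slide=[[0.7,-1,0],[0.7,-1,0],[0.7,-1,0],[0.7,-1,0],[0.7,-1,0],[0.7,-1,0],[0.7,-1,0],[0.7,-1,0],[0.7,-1,0],[0.7,-1,0],[0.7,-1,0],[0.7,-1,0]], spin=[0.65,0.65,0.65,0.65,0.65,0.65,0.65,0.65,0.65,0.65,0.65,0.65], claw=-1, grip_force=5)

```text
time: 1.6
ee_pos: [0.5511, 0.272, 0.2137]
tool_rot: [[-0.929, -0.369, -0.0], [-0.369, 0.929, -0.0], [0.0, -0.0, -1.0]]
contact_force: [0.4, 0.3, -0.1]
width: 0.091
finger_force: 0.0
```

>>> drive_tool(slide=[[0,-0.43,-1],[0,0,-1],[0,0,-0.6],[0,0,0]], spin=[0,0,0,0])

```text
time: 2.1
ee_pos: [0.55, 0.2601, 0.1349]
tool_rot: [[-0.93, -0.367, -0.002], [-0.367, 0.93, -0.001], [0.002, -0.0, -1.0]]
contact_force: [-0.3, 0.4, 0.9]
width: 0.0911
finger_force: 0.0
```

Run:
```python
from h import *
b=shot("scene"); t=shot("top")
a=cv2.resize(b[130:250,300:440],None,fx=3,fy=3); c=cv2.resize(t[120:240,200:340],None,fx=3,fy=3)
cv2.imwrite("pics/c.png",cv2.resize(np.hstack([a,c[:360]]),(800,343)))
```

```text
(no output)
```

View pics/c.png

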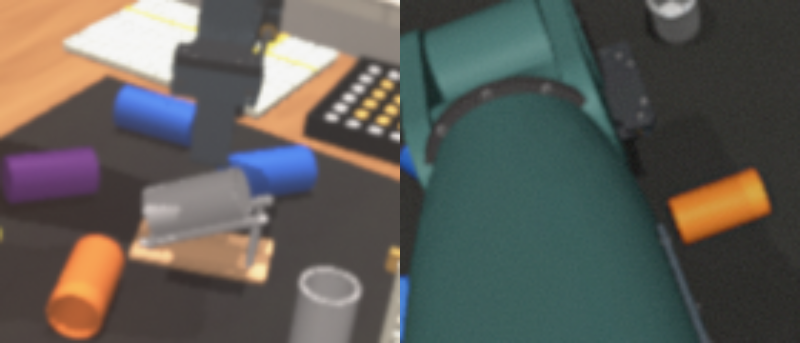

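Run:
```python
from h import *
y=np.array([-.367,.93,0]);t=np.array([.55,.26,.135]); ax=np.array([.93,.367,0])
g=t-[0,0,.063]
P=np.array([t-y*.052,t+y*.052,g,g+ax*.018+[0,0,.0085],g-ax*.068-[0,0,.0317]])
print(((pix("scene",P)-[300,130])*3*800/840).round())
```

```text
[[209. 164.]
 [227. 113.]
 [211. 194.]
 [231. 190.]
 [141. 209.]]
```

>>> drive_tool(slide=[[0.2,0.05,-0.9],[0,0,-0.9],[0,0,-0.9],[0,0,0]], spin=[0,0,0,0])

```text
time: 2.7
ee_pos: [0.5562, 0.2617, 0.0545]
tool_rot: [[-0.93, -0.367, -0.001], [-0.367, 0.93, -0.001], [0.002, -0.0, -1.0]]
contact_force: [-0.2, -0.3, 1.5]
width: 0.0913
finger_force: 0.0
```

>>> drive_tool(slide=[[0,0,0],[0,0,0],[0,0,0],[0,0,0],[0,0,0],[0,0,0],[0,0,0],[0,0,0]], spin=[0,0,0,0,0,0,0,0], claw=1, grip_force=5)

```text
time: 3.7
ee_pos: [0.5567, 0.2627, 0.0555]
tool_rot: [[-0.93, -0.367, 0.0], [-0.367, 0.93, 0.001], [-0.001, 0.001, -1.0]]
contact_force: [-4.5, 10.1, 5.7]
width: 0.0553
finger_force: 5.0
```

>>> drive_tool(slide=[[-0.04,0.09,0],[0,0,0],[0,0,0],[0,0,0]], spin=[0,0,0,0])

```text
time: 4.2
ee_pos: [0.5557, 0.2649, 0.0554]
tool_rot: [[-0.93, -0.367, 0.0], [-0.367, 0.93, 0.001], [-0.001, 0.001, -1.0]]
contact_force: [-3.2, 6.2, 6.6]
width: 0.0506
finger_force: 5.0
```

>>> drive_tool(slide=[[-0.2,-0.08,0.2],[-0.22,-0.09,0.18],[-0.24,-0.09,0.15],[-0.25,-0.1,0.12],[-0.27,-0.1,0.09],[0,0,0]], spin=[0,0,0,0,0,0])

```text
time: 4.95
ee_pos: [0.5196, 0.2504, 0.0774]
tool_rot: [[-0.93, -0.367, 0.0], [-0.367, 0.93, -0.0], [0.0, -0.0, -1.0]]
contact_force: [0.4, -1.5, 1.9]
width: 0.0509
finger_force: 5.0
```

Run:
```python
from h import *
b=shot("scene")
cv2.imwrite("pics/d.png",cv2.resize(b[130:250,300:440],None,fx=4,fy=4))
```

```text
(no output)
```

View pics/d.png

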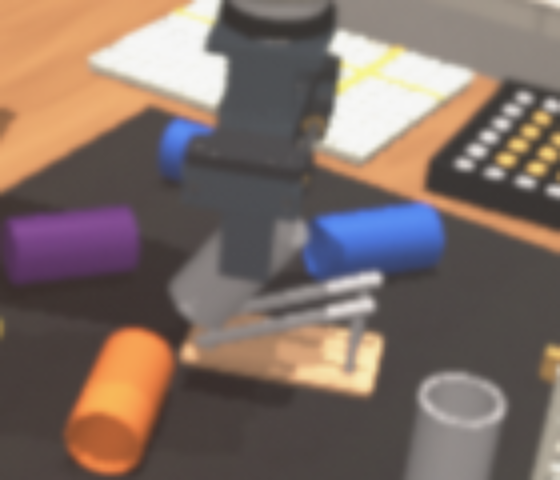

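Run:
```python
from h import *
g=np.array([.5196,.2504,.0964]);n=np.array([-.367,.93,0]);ax=np.array([.93,.367,0])
o,d=ray("scene",np.array([[292,238],[200,297],[247,258],[200,340],[230,322]])/4+[300,130])
P=o+d*((g-o)@n/(d@n))[:,None]
print(np.c_[(P-g)@ax,P[:,2]-g[2]].round(4))
```

```text
[[ 0.0261  0.0005]
 [-0.0342 -0.0605]
 [-0.0035 -0.0216]
 [-0.0315 -0.0973]
 [-0.0109 -0.0771]]
```

>>> drive_tool(slide=[[-0.27,-0.1,-0.05],[-0.28,-0.11,-0.05],[-0.28,-0.11,-0.05],[0,0,0]], spin=[0,0,0,0])

```text
time: 5.5
ee_pos: [0.4945, 0.2407, 0.0724]
tool_rot: [[-0.93, -0.367, -0.001], [-0.367, 0.93, -0.0], [0.001, -0.0, -1.0]]
contact_force: [-0.2, -2.0, 3.1]
width: 0.0508
finger_force: 5.0
```

Run:
```python
from h import *
b=shot("scene")
cv2.imwrite("pics/e.png",cv2.resize(b[140:240,310:410],None,fx=6,fy=6,interpolation=2))
```

```text
(no output)
```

View pics/e.png

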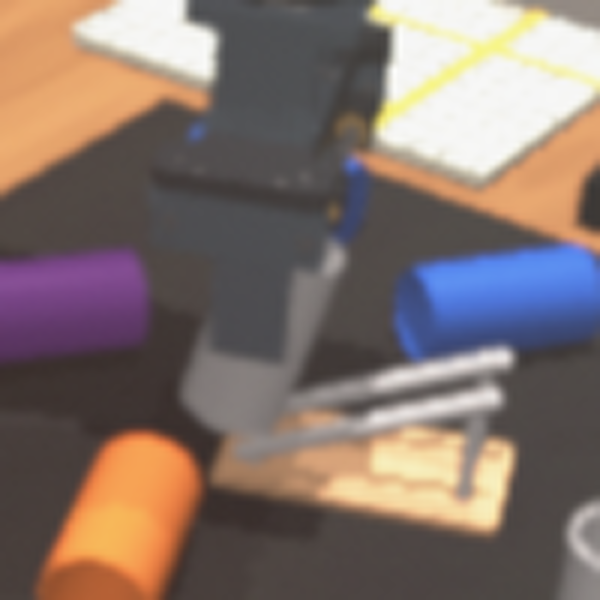

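>>> drive_tool(slide=[[-0.28,-0.11,-0.08],[-0.28,-0.11,-0.09],[-0.2,-0.08,-0.06],[0,0,0]], spin=[0,0,0,0])

```text
time: 6.05
ee_pos: [0.4714, 0.2317, 0.0653]
tool_rot: [[-0.93, -0.367, -0.001], [-0.367, 0.93, -0.0], [0.001, 0.0, -1.0]]
contact_force: [-0.0, -0.2, -1.0]
width: 0.051
finger_force: 5.0
```

Run:
```python
from h import *
b=shot("scene")
cv2.imwrite("pics/f.png",cv2.resize(b[140:240,300:400],None,fx=6,fy=6,interpolation=2))
```

```text
(no output)
```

View pics/f.png

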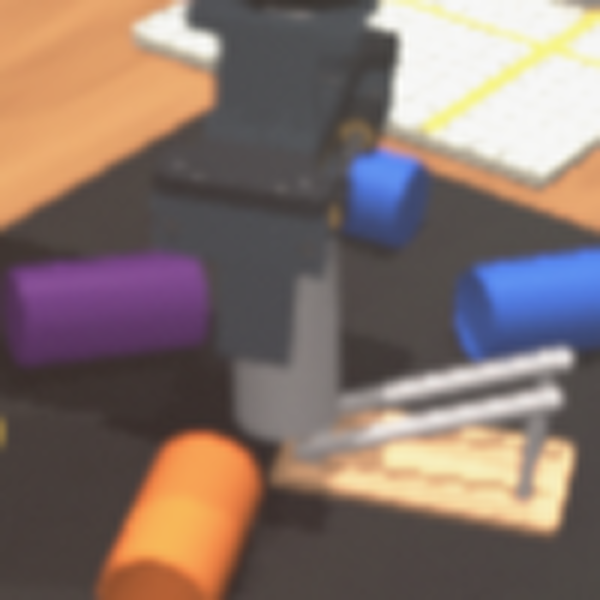

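>>> drive_tool(slide=[[0,0,0],[0,0,0],[0,0,0.3],[0,0,0.6],[0,0,0.8],[0,0,0.8],[0,0,0.8],[0,0,0.5],[0,0,0]], spin=[0,0,0,0,0,0,0,0,0], grip_force=20)

```text
time: 7.22
ee_pos: [0.4729, 0.2323, 0.1811]
tool_rot: [[-0.93, -0.367, 0.002], [-0.367, 0.93, 0.001], [-0.002, 0.0, -1.0]]
contact_force: [0.2, 0.2, -2.3]
width: 0.0505
finger_force: 20.0
```

Run:
```python
from h import *
b=shot("scene")
cv2.imwrite("pics/g.png",cv2.resize(b[90:200,300:400],None,fx=6,fy=5.4,interpolation=2))
t=np.array(env.get_state()["ee_pos"]);print(t,((pix("scene",[t,t+[0,0,.06],t-[0,0,.04]])-[300,90])*[6,5.4]).round())
```

```text
[0.47246076 0.23203615 0.18006611] [[287. 368.]
 [297. 256.]
 [281. 439.]]
```

View pics/g.png

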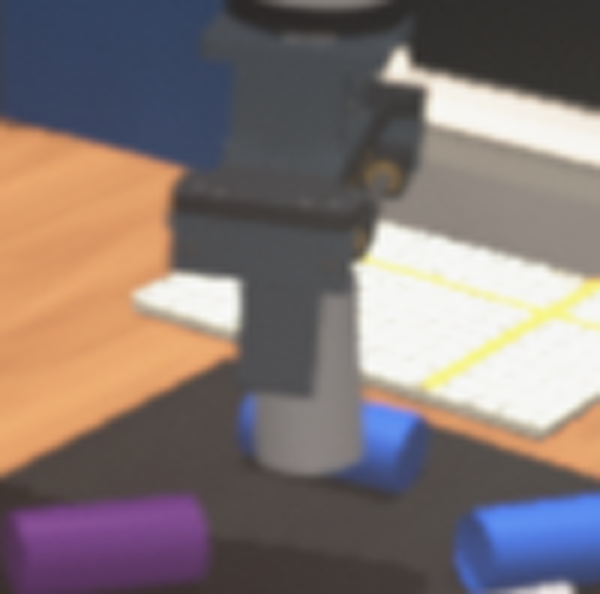

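Run:
```python
from h import *
t=np.array([.4725,.232,.18]);n=np.array([-.367,.93,0]);ax=np.array([.93,.367,0])
o,d=ray("scene",np.array([[308,445],[255,440],[362,440],[308,475],[357,300],[362,440]])/[6,5.4]+[300,90])
P=o+d*((t-o)@n/(d@n))[:,None]
print(np.c_[(P-t)@ax,P[:,2]-t[2]].round(4))
```

```text
[[ 0.0125 -0.0413]
 [-0.0122 -0.0429]
 [ 0.0368 -0.0341]
 [ 0.0137 -0.0585]
 [ 0.0281  0.0412]
 [ 0.0368 -0.0341]]
```

>>> drive_tool(slide=[[0.29,-0.9,0],[0.29,-0.9,0],[0.29,-0.9,0],[0.29,-0.9,0],[0.29,-0.9,0],[0.29,-0.9,0],[0.29,-0.9,0],[0.29,-0.9,0],[0.29,-0.9,0],[0.29,-0.9,0],[0,0,0],[0,0,0]], spin=[0,0,0,0,0,0,0,0,0,0,0,0])

```text
time: 8.78
ee_pos: [0.5587, -0.0376, 0.1789]
tool_rot: [[-0.93, -0.367, -0.001], [-0.367, 0.93, 0.0], [0.001, 0.001, -1.0]]
contact_force: [-0.2, -0.4, -1.5]
width: 0.0504
finger_force: 20.0
```

Run:
```python
from h import *
b=shot("scene")
cv2.imwrite("pics/h.png",cv2.resize(b[150:300,250:390],None,fx=4,fy=4,interpolation=2))
t=np.array(env.get_state()["ee_pos"]);print(t,((pix("scene",[t,t+[0,0,.06],t-[0,0,.04],[.569,-.034,.072],[.569,-.034,.012]])-[250,150])*4).round())
```

```text
[ 0.55878638 -0.03738988  0.1790995 ] [[242. 253.]
 [244. 157.]
 [241. 314.]
 [256. 413.]
 [254. 491.]]
```

View pics/h.png

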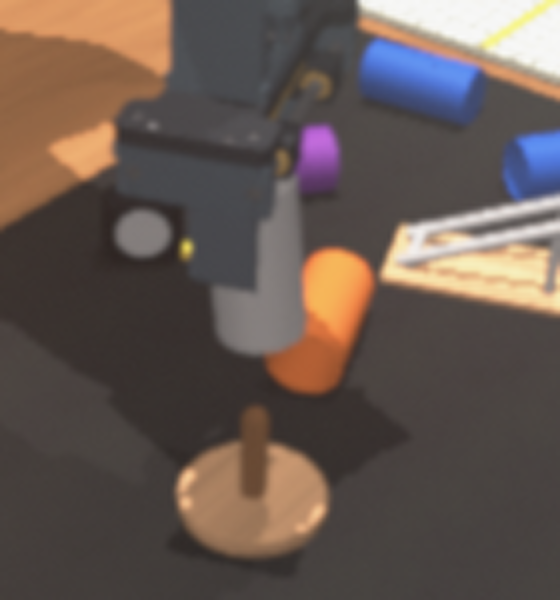

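>>> drive_tool(slide=[[0,0,-0.6],[0,0,-0.6],[0,0,-0.6],[0,0,-0.6],[0,0,-0.6],[0,0,-0.5],[0,0,-0.2],[0,0,0],[0,0,0]], spin=[0,0,0,0,0,0,0,0,0])

```text
time: 9.95
ee_pos: [0.5598, -0.0381, 0.0693]
tool_rot: [[-0.93, -0.367, 0.001], [-0.367, 0.93, -0.0], [-0.001, -0.0, -1.0]]
contact_force: [-0.0, 0.9, -1.0]
width: 0.0504
finger_force: 20.0
```

>>> drive_tool(slide=[[0,0,-0.1],[0,0,-0.1],[0,0,-0.1],[0,0,0],[0,0,0]], spin=[0,0,0,0,0], grip_force=8)

```text
time: 10.58
ee_pos: [0.5596, -0.038, 0.0598]
tool_rot: [[-0.93, -0.367, 0.0], [-0.367, 0.93, -0.0], [-0.0, -0.0, -1.0]]
contact_force: [0.5, 0.5, 1.1]
width: 0.0507
finger_force: 8.0
```

>>> drive_tool(slide=[[0,0,-0.07],[0,0,-0.07],[0,0,0],[0,0,0]], spin=[0,0,0,0])

```text
time: 11.08
ee_pos: [0.5608, -0.038, 0.0564]
tool_rot: [[-0.93, -0.367, 0.003], [-0.367, 0.93, -0.0], [-0.003, -0.001, -1.0]]
contact_force: [2.5, 3.0, 7.6]
width: 0.0506
finger_force: 8.0
```

>>> drive_tool(slide=[[0,0,0],[0,0,-0.06],[0,0,-0.06],[0,0,-0.06],[0,0,-0.06],[0,0,0],[0,0,0]], spin=[0,0,0,0,0,0,0], grip_force=5)

```text
time: 11.95
ee_pos: [0.5602, -0.038, 0.0488]
tool_rot: [[-0.93, -0.367, 0.002], [-0.367, 0.93, -0.0], [-0.002, -0.001, -1.0]]
contact_force: [3.0, 1.9, 5.5]
width: 0.0511
finger_force: 5.0
```

Run:
```python
from h import *
b=shot("scene")
cv2.imwrite("pics/i.png",cv2.resize(b[180:300,250:390],None,fx=4,fy=4,interpolation=2))
```

```text
(no output)
```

View pics/i.png

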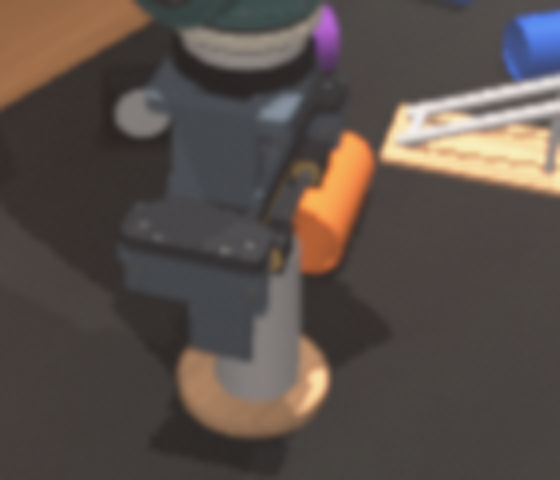

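>>> drive_tool(slide=[[0,0,0],[0,0,0],[0,0,0],[0,0,0],[0,0,0],[0,0,0],[0,0,0],[0,0,0]], spin=[0,0,0,0,0,0,0,0], claw=-0.7)

```text
time: 13.0
ee_pos: [0.5593, -0.038, 0.0483]
tool_rot: [[-0.93, -0.367, -0.0], [-0.367, 0.93, -0.0], [0.0, 0.0, -1.0]]
contact_force: [1.1, 1.0, 0.6]
width: 0.0775
finger_force: 0.0
```

>>> drive_tool(slide=[[0,0,0.3],[0,0,0.6],[0,0,0.8],[0,0,0.8],[0,0,0.8],[0,0,0.8],[0,0.5,0.8],[-0.3,0.9,0.5],[-0.3,0.9,0.5],[-0.3,0.9,0],[-0.3,0.9,0],[0,0,0]], spin=[0,0,0,0,0,0,0,0,0,0,0,0])

```text
time: 14.5
ee_pos: [0.523, 0.0862, 0.2267]
tool_rot: [[-0.929, -0.369, 0.001], [-0.369, 0.929, 0.0], [-0.001, -0.0, -1.0]]
contact_force: [-0.1, 0.2, 0.2]
width: 0.0775
finger_force: 0.0
```

Run:
```python
from h import *
b=shot("scene");h=cv2.cvtColor(b,cv2.COLOR_BGR2HSV)
s=env.get_state();print(s["time"],s["ee_pos"],s["width"])
# expected pot upright centred on stand: top centre, rim centre
print(pix("scene",[[.569,-.034,.107],[.569,-.034,.012]]))
m=cv2.inRange(h,(0,0,75),(180,40,255));m[:195]=0;m[285:]=0;m[:,:280]=0;m[:,345:]=0
c=max(cv2.findContours(m,0,2)[0],key=cv2.contourArea)
print(cv2.boundingRect(c),cv2.contourArea(c),cv2.minAreaRect(c))
for y in range(215,280,6):
    x=np.where(m[y])[0]; print(y,x.min() if len(x) else 0,x.max() if len(x) else 0,len(x))
for off in(.0225,-.0225): print(pix("scene",[.569+off*.78,-.034+off*.62,.107])[0],pix("scene",[.569+off*.78,-.034+off*.62,.012])[0])
```

```text
14.55 [0.52336956 0.08539298 0.22647811] 0.07725269946067746
[[314.39864407 241.09905732]
 [313.40002609 272.82750572]]
(302, 233, 30, 47) 876.5 ((315.03826904296875, 255.78370666503906), (45.441009521484375, 27.085124969482422), 78.2317123413086)
215 343 344 2
221 0 0 0
227 280 288 9
233 280 316 9
239 297 324 25
245 303 325 23
251 303 326 24
257 303 326 24
263 305 328 21
269 305 323 19
275 306 322 17
[324.46839224 241.2562876 ] [322.90417674 272.9656459 ]
[304.3223697  240.93806061] [303.8902518  272.68291843]
```

Run:
```python
from h import *
b=shot("scene").astype(int)
for y in range(238,278,4): print(y,[f"{p[0]},{p[1]},{p[2]}" for p in b[y,298:332:1][:9]],"|",[f"{p[0]},{p[1]},{p[2]}" for p in b[y,320:331]])
c=env.calibration("scene")["xyz"];q=np.array([.569,-.034]);v=c[:2]-q;v/=np.linalg.norm(v);w=np.array([-v[1],v[0]])*.025
for s in(1,-1): print([pix("scene",[*(q+s*w),z])[0].round(1).tolist() for z in(.107,.06,.012)])
```

```text
238 ['65,68,74', '66,69,75', '66,68,74', '64,67,74', '65,68,74', '74,77,82', '109,111,117', '161,163,171', '204,207,215'] | ['227,228,233', '226,227,233', '222,225,231', '216,219,228', '185,195,219', '136,154,202', '88,117,186', '60,99,180', '54,95,178', '53,95,178', '54,94,176']
242 ['65,68,74', '64,68,74', '64,68,74', '64,68,73', '66,70,75', '112,115,120', '186,189,197', '220,222,228', '226,228,233'] | ['226,229,233', '227,229,233', '229,231,235', '235,237,240', '239,240,243', '234,237,241', '186,195,219', '102,124,184', '57,96,176', '53,93,175', '53,92,171']
246 ['59,62,68', '60,62,68', '59,62,67', '59,62,68', '62,64,70', '76,78,83', '104,106,111', '135,137,142', '172,174,181'] | ['239,240,242', '237,238,241', '231,233,237', '216,218,223', '177,179,186', '130,135,150', '88,105,156', '60,94,168', '52,92,169', '52,90,166', '51,87,161']
250 ['60,61,68', '59,61,67', '60,62,68', '58,61,67', '60,63,69', '76,78,83', '102,104,110', '119,120,126', '125,127,132'] | ['127,129,134', '124,125,131', '119,121,126', '115,116,122', '109,110,116', '95,95,101', '70,71,77', '50,51,58', '45,47,53', '4
[... 1165 characters left out ...]
,245', '159,215,245', '159,214,244', '161,215,245', '159,214,244', '145,186,228', '130,148,175', '125,130,139', '128,130,136'] | ['124,126,131', '120,122,127', '116,117,123', '111,114,121', '107,118,136', '108,134,170', '111,147,193', '126,170,221', '150,203,241', '158,212,244', '141,187,233']
274 ['166,221,246', '168,222,246', '169,223,246', '169,223,246', '167,220,246', '156,204,240', '138,166,206', '128,137,153', '128,130,137'] | ['122,124,130', '118,120,125', '114,116,121', '111,117,129', '113,136,168', '130,170,220', '149,202,241', '163,218,245', '169,222,246', '169,223,246', '160,215,245']
[[325.6, 241.5], [324.8, 257.6], [324.0, 273.2]]
[[303.2, 240.7], [303.0, 256.9], [302.8, 272.5]]
```

```bash
python3 -c "
from plant import env
print(env.sign_off())"
```

```text
the job is handed in; nothing more can be done
None
```

The glue pot stands mouth down over the bare peg with its rim on the base, released at about 13 s. I checked it was upright from its edge pixels, left the other pot alone, and handed the job in, but I viewed 11 pictures, one over the limit of 10.

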